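# Lay the slide holders across their drip stands

### The arm

A 6-joint arm with a two-finger parallel gripper is mounted at the origin on the work surface. World frame = base frame: x ahead of the robot, y to its left, z up, the work surface at z = 0. Lengths are in m, angles in rad, forces in N, time in s.
With the tool pointing down it reaches from about 0.375 to 0.925 m from the base axis. Payload 5.7 kg.
Tool frame: the origin (TCP) lies on the centre line of the jaws, within the pads' length; the fingertips stand 19 mm ahead of it and the grasp point (between the pads) is the TCP; z points along the fingers, x is the direction in which the jaws open and shut, and the axes are right-handed (so a half turn about z gives the same grasp; the last joint's range is limited). The gripper opens to 85 mm and grips with 20 to 120 N. Pads are 22 mm wide; open, the fingers measure 114 mm over their backs; the gripper's body (76 mm by 85 mm) begins 54 mm behind the grasp point. The pads swing forward as they close: fully open they stand 13 mm farther back than shut.
Start: joints at [-1.39, 0.359, 1.51, -0, 1.272, -0.115], TCP at [0.175, -0.574, 0.25] pointing down, gripper open.
Joint ranges: [-2.97, 2.97], [-1.01, 2.36], [0.21, 2.38], [-0.96, 4.11], [0.2, 2.71], [-2.98, 2.98]. Speed limits (rad/s): [2.39, 2.39, 3.14, 3.14, 3.14, 3.14].

### API

Orientations are given as a unit quaternion [w, x, y, z].
In Python, from rig import manip gives the robot as it stands.
- The arm moves only by the tool servo_tool, never from a script. Its argument "moves" is a list of rows, each a list of 3 entries, a list of its own where there are three numbers: the opening, from -1 (shut) to 1 (fully open), then the shift along the tool's x, y, z in units of 30 mm (1.0 is 30 mm), then the turn, a rotation vector about the tool's x, y, z in units of 5 degrees (1.0 is 5 degrees). In form: [[gripper, [dx, dy, dz], [rx, ry, rz]], ...]. A call has 1 to 20 rows; each row is the pose to reach, as a shift and turn from the pose measured when the call began, along the tool's axes at that moment; what a row does not reach only later rows make up. A row lasts 1/8 s, in which the tool goes at most 62.5 mm and 10.7 degrees, less where a joint would pass 70% of its speed; a pose out of reach is approached as far as the arm can. A call with a gripper value outside its range is refused whole. The fingers move at their own pace and stop on an object; "force" is the grip in N (left out, the last holds). Time passes only in rows, so rows that repeat a pose let the fingers close. It gives the time, the measured TCP pose, the force and the opening at its end, in the units of the state.
- manip.get_state(): the state, without advancing time (a new reading comes with each control period).
- manip.get_image(name): name is "scene" or "top" or "wrist"; returns (picture, depth): 420x560x3 uint8, blue, green, red; 420x560 float32, m along the optical axis (not along the pixel's ray), 0 where there is no reading.
- manip.camera_params(name): a dict with "vfov" (degrees; the focal length in pixels is half the picture's height over the tangent of half this angle, whatever the lens; pixels are square), "cx", "cy" (the principal point, pixels), "rvec" (rotation vector, rad) and "tvec" (3), from world to camera coordinates, as OpenCV has them. Camera axes: x right, y down, z forward; pixel columns grow to the right and rows downward; lengths in m; the calibration is good to about 2 mm. The wrist camera is an equidistant fisheye: a pixel r from the principal point sees the ray r / f radians off the axis. A picture is of the moment at which its call begins: read the wrist's pose just before it. camera_params takes no time and is no camera call; for the wrist camera it gives the pose at the moment of the call.
- manip.close_job(): hands the job in, once; it reports no verdict.
The state is a dict: "clock": time; "joint_positions": joint angles; "joint_vel": joint speeds; "effort": joint torques, N m; "ee_pos": TCP position; "tool_rot": TCP orientation; "force": force on the tool from outside, world axes, zero at the start; "moment": the same for the moment, N m; "gripper_width": opening from 0.0 (shut) to 1.0 (fully open).
Only numpy, scipy, OpenCV 4.12 (cv2) and the standard library are available. Lean on these libraries where they do the work, as an engineer would, in place of code of your own. Each camera call takes 0.05 s, during which the arm holds its last target.

### The job

Put the three white windowed slide holders up to drip dry, one after another, the longest first, then the middle one, then the shortest: lay each one flat across the two end walls of the blue stand of its own size (longest on the widest gap, shortest on the narrowest), centred and square so that it bridges the gap and sticks out a little at both ends. Let go of each before fetching the next, and leave the aluminium clamp bars and the timer where they are.

Things in the scene. Friction and masses are not known exactly. Their poses are not given: they have to be found in the camera images.
- holder_long_center (a point): The longest slide holder: a flat white plastic frame bar with 3 grey glass windows in a row, 140 x 26 x 14 mm (x, y, z), lying flat and loose on the bench, about 70 g. The point is its centre, half-way up; x runs along its length, y across its 26 mm width (the way to grip it), z up.
- holder_mid_center (a point): The middle slide holder: a flat white plastic frame bar with 2 grey glass windows in a row, 105 x 26 x 14 mm (x, y, z), lying flat and loose on the bench, about 52 g. The point is its centre, half-way up; x runs along its length, y across its 26 mm width (the way to grip it), z up.
- holder_short_center (a point): The shortest slide holder: a flat white plastic frame bar with 1 grey glass window in a row, 70 x 26 x 14 mm (x, y, z), lying flat and loose on the bench, about 35 g. The point is its centre, half-way up; x runs along its length, y across its 26 mm width (the way to grip it), z up.
- stand_long_rest (a point): The widest drip stand: blue plastic, fixed, 126 x 60 mm outside. Two upright end walls, 45 mm tall, 10 mm thick, 60 mm wide, face each other over a 106 mm gap; side walls only 20 mm tall. The point is mid-gap at the height of the end walls' tops (45 mm); x runs across the gap, wall to wall, y along the walls, z up. The 140 mm holder laid along x has its centre 7 mm above it and overhangs 7 mm at each end.
- stand_mid_rest (a point): The middle drip stand: blue plastic, fixed, 91 x 60 mm outside. Two upright end walls, 45 mm tall, 10 mm thick, 60 mm wide, face each other over a 71 mm gap; side walls only 20 mm tall. The point is mid-gap at the height of the end walls' tops (45 mm); x runs across the gap, wall to wall, y along the walls, z up. The 105 mm holder laid along x has its centre 7 mm above it and overhangs 7 mm at each end.
- stand_short_rest (a point): The narrowest drip stand: blue plastic, fixed, 56 x 60 mm outside. Two upright end walls, 45 mm tall, 10 mm thick, 60 mm wide, face each other over a 36 mm gap; side walls only 20 mm tall. The point is mid-gap at the height of the end walls' tops (45 mm); x runs across the gap, wall to wall, y along the walls, z up. The 70 mm holder laid along x has its centre 7 mm above it and overhangs 7 mm at each end.
- clamp_a_center (a point): Bystander: a bare aluminium clamp bar without windows, 85 x 18 x 12 mm, with a round black screw knob 16 mm wide and 12 mm tall standing on it near each end (24 mm tall in all); loose on the bench. The point is the centre of the bar, 6 mm above the bench; x along its length, z up.
- clamp_b_center (a point): Bystander: a bare aluminium clamp bar without windows, 115 x 18 x 12 mm, with a round black screw knob 16 mm wide and 12 mm tall standing on it near each end (24 mm tall in all); loose on the bench. The point is the centre of the bar, 6 mm above the bench; x along its length, z up.
- timer_center (a point): Bystander: a flat grey bench timer, 62 x 66 x 18 mm, lying loose on the bench at one side. The point is its centre, 9 mm above the bench; z up.

How it is judged:
By the outcome, as a careful person would: the job done as asked, in the order asked, and still so for the second after the job is handed in, with the robot touching nothing.
It also fails if it takes over 86 s, if anything falls off the work surface, if the arm or the gripper's body presses on something with over 40 N, if the wrist force passes 120 N, or if a joint passes its speed limit or range.

## Working session

There is one attempt and no reset: what is moved stays moved. The work goes in short steps, Python scripts to look and compute and a tool call to move; the robot and the scene stay as the last step left them, time stands still between calls to the robot, and variables do not carry over. Pictures are saved under pics/ and viewed, and the job is handed in when it is done.

Besides the shell and the picture viewer there is one more tool, called by a JSON object that holds its "fn" and its "kwargs". servo_tool: Moves the arm, as the interface text tells. Its arguments: {"type":"object","properties":{"moves":{"type":"array","items":{"type":"array"}},"force":{"type":"number"}},"required":["moves"]}

```bash
ls; mkdir -p pics; python3 - <<'E'
from rig import manip
import cv2
s=manip.get_state();print(s)
for n in("scene","top"):
    p=manip.camera_params(n);print(n,p)
    im,d=manip.get_image(n);cv2.imwrite(f"pics/{n}0.png",im)
    import numpy as np;np.savez(f"{n}0.npz",im=im,d=d,**{k:np.array(v) for k,v in p.items()})
E
```

```text
pics
{'clock': 0.0, 'joint_positions': array([-1.39009408e+00,  3.59510443e-01,  1.51143475e+00, -1.80279233e-05,
        1.27252407e+00, -1.15111536e-01]), 'joint_vel': array([-0.00034719, -0.00050998,  0.0003309 ,  0.0011017 , -0.0007019 ,
        0.00096162]), 'effort': array([-5.69275180e-04, -5.27609932e+01, -2.78620863e+01,  1.85128902e-04,
        1.31629818e-02, -2.95527332e-05]), 'ee_pos': array([ 0.17477276, -0.57329685,  0.24944945]), 'tool_rot': array([-6.35081243e-04,  8.03592660e-01, -5.95178927e-01, -6.90766315e-04]), 'force': array([ 0.52898343,  0.57810667, -0.45050493]), 'moment': array([ 0.00309604, -0.00147082, -0.01321632]), 'gripper_width': 1.0007321571293173}
scene {'vfov': 42.31877356333526, 'cx': 284.829059353352, 'cy': 214.67043604909054, 'rvec': array([ 0.96652847,  2.38383255, -1.1201332 ]), 'tvec': array([ 0.3476261 , -0.21341058,  1.58597897])}
top {'vfov': 53.879680321657084, 'cx': 280.4430275721337, 'cy': 212.22244507205107, 'rvec': array([ 2.12440207, -2.17827785,  0.0751297 ]), 'tvec': array([0.09939688, 0.54497142, 0.82450033])}
```

View pics/top0.png

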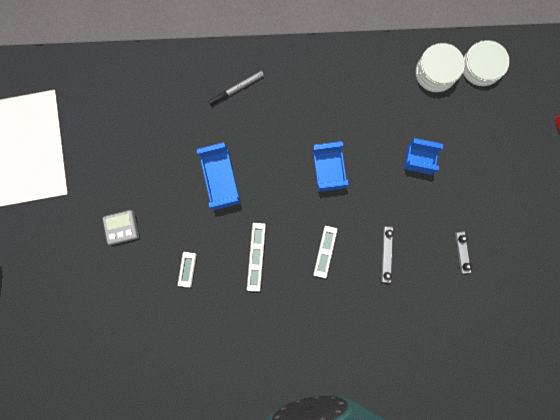

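View pics/scene0.png

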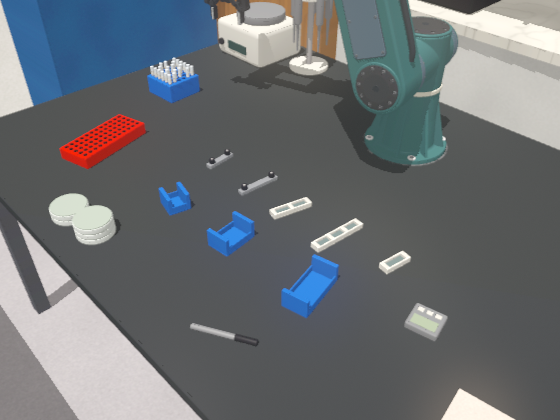

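The top view shows the short, long and mid holders at about (187,269), (256,257) and (325,252). The long, mid and short stands are at (218,177), (330,167) and (423,157). The timer and clamps are clear of them. Next I'll measure these in world coordinates.

```bash
cat > h.py <<'E'
import numpy as np,cv2
def world(d,P):
    h,w=d.shape;f=h/2/np.tan(np.radians(float(P['vfov']))/2)
    v,u=np.mgrid[:h,:w]
    c=np.stack([(u-float(P['cx']))/f*d,(v-float(P['cy']))/f*d,d],-1)
    R=cv2.Rodrigues(np.array(P['rvec'],float))[0]
    return (c-np.array(P['tvec']))@R
E
cat > seg.py <<'E'
import numpy as np,cv2,sys
from h import *
for n in ("top","scene"):
    z=np.load(n+"0.npz");im=z['im'];d=z['d'];W=world(d,z)
    m0=(d>0)&(W[...,0]>.3)&(W[...,0]<1.)&(abs(W[...,1])<.6)
    print(n,'table z',np.median(W[...,2][m0&(im.max(2)<60)]))
    hsv=cv2.cvtColor(im,cv2.COLOR_BGR2HSV)
    blue=m0&(hsv[...,1]>150)&(abs(hsv[...,0].astype(int)-108)<14)&(W[...,2]<.08)
    hold=m0&(W[...,2]>.006)&(W[...,2]<.03)&(hsv[...,1]<100)
    for nm,m in(("blue",blue),("white",hold)):
        k,l,st,ce=cv2.connectedComponentsWithStats(m.astype(np.uint8))
        for i in range(1,k):
            if st[i,4]<120 or st[i,4]>6000: continue
            p=W[l==i]
            if nm=="blue":p2=p[p[:,2]>.037]
            else:p2=p[p[:,2]>np.median(p[:,2])-.004]
            if len(p2)<10:continue
            r=cv2.minAreaRect((p2[:,:2]*1000).astype(np.float32))
            print(nm,'px',ce[i].round(),'n',len(p2),'c',np.round(r[0],1),'sz',np.round(r[1],1),'ang',round(r[2],1),'z',np.percentile(p2[:,2],[5,50,95]).round(4))
E
python3 seg.py
```

```text
top table z -2.5479925142361595e-05
blue px [422. 156.] n 350 c [ 656.6 -213.4] sz [59.9 57.1] ang 76.1 z [0.039  0.0442 0.0467]
blue px [329. 166.] n 323 c [640.8 -19.6] sz [91.6 60. ] ang 6.0 z [0.0399 0.0447 0.0473]
blue px [219. 176.] n 319 c [627.5 215.2] sz [127.   59.6] ang 12.5 z [0.04   0.0445 0.0472]
white px [484.  64.] n 857 c [ 857.6 -359.2] sz [87.7 87.5] ang 86.1 z [0.0259 0.0287 0.0298]
white px [429.  82.] n 146 c [ 828.2 -241.8] sz [86.8 36.2] ang 48.8 z [0.0161 0.0238 0.0287]
white px [235.  88.] n 328 c [826.3 178.5] sz [ 13.2 134.5] ang 28.1 z [0.0076 0.011  0.014 ]
white px [120. 227.] n 865 c [526.  428.9] sz [61.7 66.7] ang 12.7 z [0.0155 0.0182 0.021 ]
white px [256. 257.] n 603 c [456.7 140. ] sz [ 26.3 139.6] ang 84.1 z [0.0084 0.0131 0.0161]
white px [325. 252.] n 439 c [464.1  -5.1] sz [ 26.3 105. ] ang 75.1 z [0.0084 0.0131 0.0159]
white px [387. 255.] n 502 c [ 455.7 -132.6] sz [ 19.  114.5] ang 85.4 z [0.009  0.0121 0.0248]
white px [463. 253.] n 390 c [ 455.9 -288.2] sz [84.7 18.5] ang 4.2 z [0.0093 0.0125 0.0255]
white px [187. 270.] n 324 c [433.7 2
[... 509 characters left out ...]
 25.9 118.4] ang 86.5 z [0.0091 0.0128 0.0253]
white px [ 66. 209.] n 388 c [ 861.7 -360.5] sz [88.8 84.5] ang 12.8 z [0.0261 0.0287 0.0299]
white px [290. 207.] n 326 c [465.6  -4.2] sz [ 31.1 107.1] ang 74.7 z [0.0083 0.0126 0.0163]
white px [ 96. 235.] n 210 c [ 859.5 -233.5] sz [44.4 89. ] ang 70.3 z [0.0161 0.0235 0.0289]
white px [336. 234.] n 473 c [458.6 140.3] sz [ 31.7 143.5] ang 85.6 z [0.0084 0.0129 0.0165]
white px [394. 261.] n 291 c [435.3 288. ] sz [28.  71.9] ang 79.9 z [0.0083 0.0128 0.0165]
white px [425. 321.] n 856 c [528.8 430.7] sz [63.6 65.6] ang 11.9 z [0.0157 0.0187 0.0216]
white px [224. 334.] n 386 c [829.  180.2] sz [ 14.7 134.8] ang 28.2 z [0.0078 0.0113 0.0145]
```

```bash
cat > go.py <<'E'
# usage: go.py x y z jawangle  (m, deg) from current state
import sys,numpy as np
from scipy.spatial.transform import Rotation as R
from rig import manip
s=manip.get_state();q=s['tool_rot'];r=R.from_quat([q[1],q[2],q[3],q[0]])
print('t',s['clock'],'p',s['ee_pos'].round(4),'jaw',np.degrees(np.arctan2(*r.as_matrix()[[1,0],0])).round(2),'w',round(s['gripper_width'],3),'F',s['force'].round(1),'j6',s['joint_positions'][5].round(2))
a=list(map(float,sys.argv[1:]))
for i in range(0,len(a),4):
    x,y,z,g=a[i:i+4];c,sn=np.cos(np.radians(g)),np.sin(np.radians(g))
    T=R.from_matrix(np.array([[c,sn,0],[sn,-c,0],[0,0,-1]]))
    print('shift',(r.inv().apply(np.array([x,y,z])-s['ee_pos'])/.03).round(2),'turn',(np.degrees((r.inv()*T).as_rotvec())/5).round(2))
E
python3 go.py .48 -.33 .25 -80 .4575 .1402 .12 -95.7
```

```text
t 0.1 p [ 0.1748 -0.5733  0.2495] jaw -73.05 w 1.003 F [-0.4  1.  -0.9] j6 -0.12
shift [-4.79e+00 -1.21e+01 -1.00e-02] turn [-0.    0.02  1.39]
shift [-20.   -15.95   4.35] turn [0.   0.02 4.53]
```

{"fn": "servo_tool", "kwargs": {"moves": [[1,[-4.8,-12.1,0],[0,0,1.4]],[1,[-4.8,-12.1,0],[0,0,1.4]],[1,[-4.8,-12.1,0],[0,0,1.4]],[1,[-4.8,-12.1,0],[0,0,1.4]],[1,[-4.8,-12.1,0],[0,0,1.4]],[1,[-4.8,-12.1,0],[0,0,1.4]],[1,[-4.8,-12.1,0],[0,0,1.4]],[1,[-20,-15.95,4.3],[0,0,4.5]],[1,[-20,-15.95,4.3],[0,0,4.5]],[1,[-20,-15.95,4.3],[0,0,4.5]],[1,[-20,-15.95,4.3],[0,0,4.5]],[1,[-20,-15.95,4.3],[0,0,4.5]],[1,[-20,-15.95,4.3],[0,0,4.5]],[1,[-20,-15.95,4.3],[0,0,4.5]],[1,[-20,-15.95,4.3],[0,0,4.5]],[1,[-20,-15.95,4.3],[0,0,4.5]],[1,[-20,-15.95,4.3],[0,0,4.5]]], "force": 30}}

```text
clock: 2.22
ee_pos: [0.4576, 0.1395, 0.1216]
tool_rot: [0.0, -0.672, 0.74, 0.001]
force: [1.2, 0.0, 0.2]
gripper_width: 1.0
```

```bash
python3 go.py .4575 .1402 .022 -95.7; python3 - <<'E'
from rig import manip
import cv2
print(manip.camera_params("wrist"))
im,d=manip.get_image("wrist");cv2.imwrite("pics/w1.png",im)
E
```

```text
t 2.225 p [0.4576 0.1395 0.1216] jaw -95.52 w 1.0 F [1.2 0.  0.2] j6 1.82
shift [-0.02  0.    3.32] turn [0.01 0.01 0.04]
{'vfov': 65.70646984690485, 'cx': 281.7996388307003, 'cy': 213.98077679674245, 'rvec': array([-1.96680291,  2.16348599,  0.32668599]), 'tvec': array([0.18265326, 0.42068498, 0.38620846])}
```

View pics/w1.png

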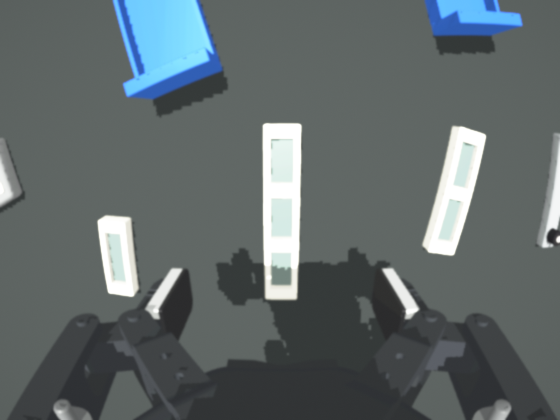

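The long holder is upright in the wrist picture, at columns 263–301 and midway between the pads, so it's aligned. I'll descend and grip.

{"fn": "servo_tool", "kwargs": {"moves": [[1,[0,0,2],[0,0,0]],[1,[0,0,3.0],[0,0,0]],[1,[0,0,3.3],[0,0,0]],[1,[0,0,3.3],[0,0,0]],[-1,[0,0,3.3],[0,0,0]],[-1,[0,0,3.3],[0,0,0]],[-1,[0,0,3.3],[0,0,0]],[-1,[0,0,3.3],[0,0,0]],[-1,[0,0,3.3],[0,0,0]],[-1,[0,0,3.3],[0,0,0]],[-1,[0,0,3.3],[0,0,0]],[-1,[0,0,3.3],[0,0,0]]], "force": 30}}

```text
clock: 3.78
ee_pos: [0.4582, 0.1393, 0.0235]
tool_rot: [0.001, -0.672, 0.741, 0.0]
force: [-0.6, -0.8, 7.6]
gripper_width: 0.295
```

```bash
python3 go.py .4575 .1402 .11 -95.7 .6284 .216 .11 -77.4
```

```text
t 3.775 p [0.4582 0.1393 0.0235] jaw -95.58 w 0.295 F [-0.6 -0.8  7.6] j6 1.82
shift [-0.03  0.02 -2.88] turn [-0.01  0.01  0.02]
shift [-3.1  -5.4  -2.88] turn [-0.01  0.01 -3.64]
```

{"fn": "servo_tool", "kwargs": {"moves": [[-1,[0,0,-1.5],[0,0,0]],[-1,[0,0,-2.9],[0,0,0]],[-1,[0,0,-2.9],[0,0,0]],[-1,[-1.0,-1.8,-2.9],[0,0,-1.2]],[-1,[-2.1,-3.6,-2.9],[0,0,-2.4]],[-1,[-3.1,-5.4,-2.9],[0,0,-3.64]],[-1,[-3.1,-5.4,-2.9],[0,0,-3.64]],[-1,[-3.1,-5.4,-2.9],[0,0,-3.64]],[-1,[-3.1,-5.4,-2.9],[0,0,-3.64]]]}}

```text
clock: 4.9
ee_pos: [0.6263, 0.2154, 0.1098]
tool_rot: [0.0, 0.78, -0.625, -0.001]
force: [1.0, -0.5, -0.7]
gripper_width: 0.295
```

```bash
python3 go.py .6288 .216 .0695 -77.4; python3 - <<'E'
from rig import manip
import cv2
im,d=manip.get_image("wrist");cv2.imwrite("pics/w2.png",im)
im,d=manip.get_image("scene");cv2.imwrite("pics/s2.png",cv2.resize(im[150:350,200:450],None,fx=3,fy=3))
E
```

```text
t 4.9 p [0.6263 0.2154 0.1098] jaw -77.41 w 0.295 F [ 1.  -0.5 -0.7] j6 1.58
shift [-0.   -0.09  1.34] turn [ 0.02  0.01 -0.  ]
```

View pics/w2.png

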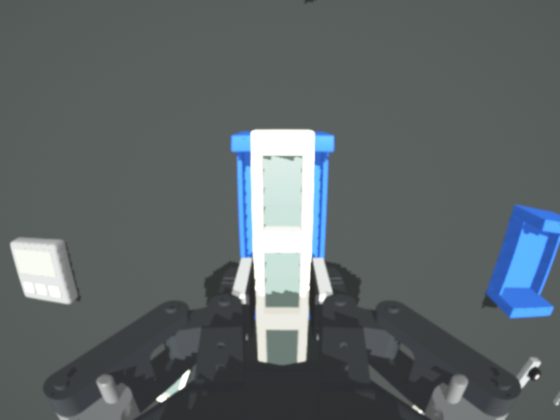

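View pics/s2.png

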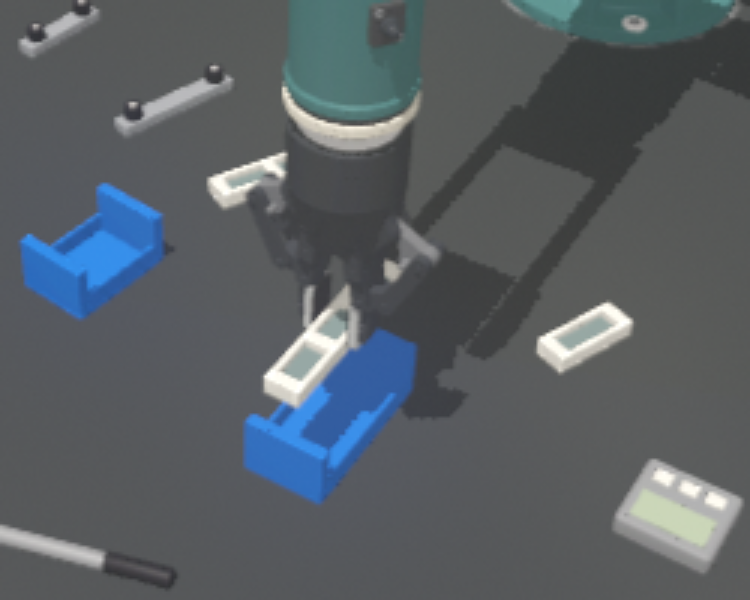

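The wrist view shows the bar square to the stand, with bar columns 250–315 inside wall columns 232–334. I'll lower it and let go.

{"fn": "servo_tool", "kwargs": {"moves": [[-1,[0,-0.09,0.8],[0,0,0]],[-1,[0,-0.09,1.25],[0,0,0]],[-1,[0,-0.09,1.36],[0,0,0]],[-1,[0,-0.09,1.36],[0,0,0]],[-1,[0,-0.09,1.36],[0,0,0]],[-1,[0,-0.09,1.36],[0,0,0]]]}}

```text
clock: 5.75
ee_pos: [0.63, 0.2162, 0.0704]
tool_rot: [-0.001, 0.78, -0.625, -0.0]
force: [0.9, 0.6, -1.2]
gripper_width: 0.295
```

{"fn": "servo_tool", "kwargs": {"moves": [[-0.2,[0,0,0],[0,0,0]],[0,[0,0,0],[0,0,0]],[0.2,[0,0,0],[0,0,0]],[0.5,[0,0,0],[0,0,0]],[1,[0,0,0],[0,0,0]],[1,[0,0,0],[0,0,0]],[1,[0,0,-1],[0,0,0]],[1,[0,0,-2.2],[0,0,0]],[1,[0,0,-2.2],[0,0,0]],[1,[0,0,-2.2],[0,0,0]]]}}

```text
clock: 7.0
ee_pos: [0.6296, 0.2161, 0.1361]
tool_rot: [-0.0, 0.78, -0.625, -0.0]
force: [0.5, -0.3, -0.3]
gripper_width: 0.999
```

```bash
python3 go.py .4649 -.0047 .13 -104.9  .4649 -.0047 .025 -104.9; python3 - <<'E'
from rig import manip
import cv2
im,d=manip.get_image("wrist");cv2.imwrite("pics/w3.png",im)
E
```

```text
t 7.0 p [0.6296 0.2161 0.1361] jaw -77.4 w 0.999 F [ 0.5 -0.3 -0.3] j6 1.58
shift [5.98 6.96 0.19] turn [-0.    0.01  5.5 ]
shift [5.99 6.96 3.69] turn [-0.    0.01  5.5 ]
```

View pics/w3.png

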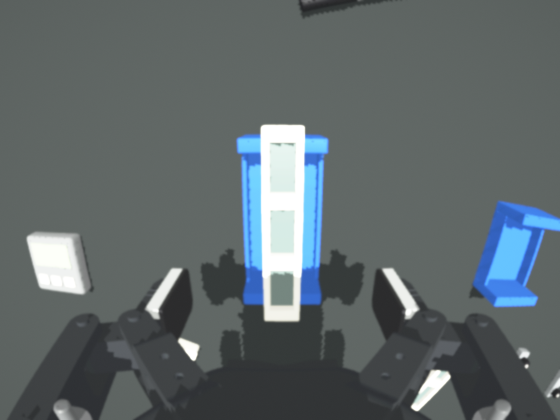

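The long bar bridges the stand and overhangs both ends, spanning rows 125–322 against the stand's 137–303. Next is the mid holder.

{"fn": "servo_tool", "kwargs": {"moves": [[1,[1.2,1.4,0.2],[0,0,1.1]],[1,[2.4,2.8,0.2],[0,0,2.2]],[1,[3.6,4.2,0.2],[0,0,3.3]],[1,[4.8,5.6,0.2],[0,0,4.4]],[1,[6.0,7.0,0.2],[0,0,5.5]],[1,[6.0,6.96,0.2],[0,0,5.5]],[1,[6.0,6.96,0.2],[0,0,5.5]],[1,[6.0,6.96,0.2],[0,0,5.5]]]}}

```text
clock: 8.05
ee_pos: [0.4654, -0.0046, 0.1292]
tool_rot: [-0.0, -0.61, 0.792, 0.001]
force: [0.2, -0.0, 0.2]
gripper_width: 0.999
```

```bash
python3 go.py .4649 -.0047 .0245 -104.9; python3 - <<'E'
from rig import manip
import cv2
im,d=manip.get_image("wrist");cv2.imwrite("pics/w4.png",im)
E
```

```text
t 8.05 p [ 0.4654 -0.0046  0.1292] jaw -104.83 w 0.999 F [ 0.2 -0.   0.2] j6 1.67
shift [0.01 0.01 3.49] turn [0.01 0.01 0.01]
```

View pics/w4.png

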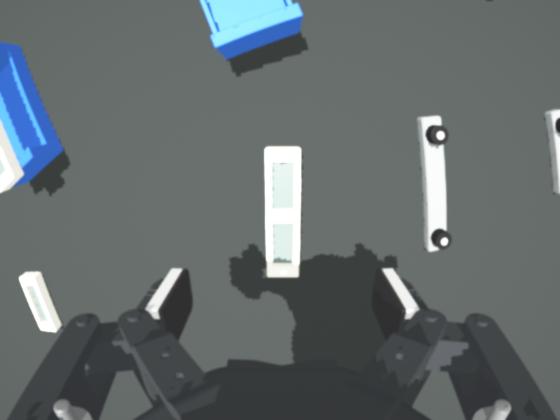

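The mid bar is square and centred between the pads, at columns 264–301.

{"fn": "servo_tool", "kwargs": {"moves": [[1,[0,0,2],[0,0,0]],[1,[0,0,3.2],[0,0,0]],[1,[0,0,3.49],[0,0,0]],[1,[0,0,3.49],[0,0,0]],[-1,[0,0,3.49],[0,0,0]],[-1,[0,0,3.49],[0,0,0]],[-1,[0,0,3.49],[0,0,0]],[-1,[0,0,3.49],[0,0,0]],[-1,[0,0,3.49],[0,0,0]],[-1,[0,0,3.49],[0,0,0]],[-1,[0,0,3.49],[0,0,0]],[-1,[0,0,3.49],[0,0,0]]], "force": 30}}

```text
clock: 9.6
ee_pos: [0.4658, -0.0045, 0.0253]
tool_rot: [0.0, -0.61, 0.792, 0.0]
force: [-1.4, 0.3, 7.8]
gripper_width: 0.295
```

```bash
python3 go.py .4649 -.0047 .11 -104.9 .6421 -.0185 .11 -84.2
```

```text
t 9.6 p [ 0.4658 -0.0045  0.0253] jaw -104.82 w 0.295 F [-1.4  0.3  7.8] j6 1.67
shift [ 0.01  0.03 -2.82] turn [-0.    0.01  0.02]
shift [-1.05 -5.8  -2.82] turn [-0.    0.01 -4.12]
```

{"fn": "servo_tool", "kwargs": {"moves": [[-1,[0,0,-1.5],[0,0,0]],[-1,[0,0,-2.8],[0,0,0]],[-1,[0,0,-2.8],[0,0,0]],[-1,[-0.35,-1.9,-2.8],[0,0,-1.4]],[-1,[-0.7,-3.9,-2.8],[0,0,-2.8]],[-1,[-1.05,-5.83,-2.8],[0,0,-4.12]],[-1,[-1.05,-5.83,-2.8],[0,0,-4.12]],[-1,[-1.05,-5.83,-2.8],[0,0,-4.12]],[-1,[-1.05,-5.83,-2.8],[0,0,-4.12]],[-1,[-1.05,-5.83,-2.8],[0,0,-4.12]]]}}

```text
clock: 10.85
ee_pos: [0.6416, -0.0187, 0.1092]
tool_rot: [-0.0, 0.742, -0.671, -0.001]
force: [0.4, -0.1, 0.3]
gripper_width: 0.289
```

```bash
python3 go.py .6428 -.0185 .0715 -84.2; python3 - <<'E'
from rig import manip
import cv2
im,d=manip.get_image("wrist");cv2.imwrite("pics/w5.png",im)
E
```

```text
t 10.85 p [ 0.6416 -0.0187  0.1092] jaw -84.23 w 0.289 F [ 0.4 -0.1  0.3] j6 1.33
shift [-0.   -0.04  1.26] turn [ 0.01  0.01 -0.01]
```

View pics/w5.png

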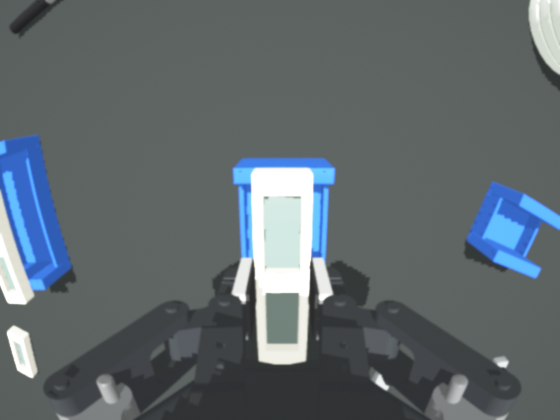

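```bash
cat > ray.py <<'E'
import numpy as np,cv2,sys
from rig import manip
def ray(P,u,v,z,name="wrist"):
    f=210/np.tan(np.radians(P['vfov'])/2);du,dv=u-P['cx'],v-P['cy']
    r=np.hypot(du,dv);th=r/f
    c=np.array([np.sin(th)*du/r,np.sin(th)*dv/r,np.cos(th)])
    R=cv2.Rodrigues(P['rvec'])[0];o=-R.T@P['tvec'];w=R.T@c
    return o+w*(z-o[2])/w[2]
E
python3 - <<'E'
from ray import *
P=manip.camera_params("wrist")
s=manip.get_state()['ee_pos']
ax=np.array([np.cos(np.radians(5.8)),np.sin(np.radians(5.8))])
bz=s[2]-.0253+.014
for n,u,v,z in(("bar far top",282,168,bz),("bar near top",283,344,bz),("wall far outer top",284,158.5,.045)):
    p=ray(P,u,v,z);print(n,p.round(4),'along from TCP',((p[:2]-s[:2])@ax).round(4))
E
```

```text
bar far top [ 0.6937 -0.0131  0.0982] along from TCP 0.0521
bar near top [ 0.6021 -0.023   0.0982] along from TCP -0.04
wall far outer top [ 0.6911 -0.0145  0.045 ] along from TCP 0.0493
```

{"fn": "servo_tool", "kwargs": {"moves": [[-1,[0,-0.08,0.7],[0,0,0]],[-1,[0,-0.08,1.15],[0,0,0]],[-1,[0,-0.08,1.28],[0,0,0]],[-1,[0,-0.08,1.28],[0,0,0]],[-1,[0,-0.08,1.28],[0,0,0]],[-1,[0,-0.08,1.28],[0,0,0]]]}}

```text
clock: 11.65
ee_pos: [0.6446, -0.0185, 0.0714]
tool_rot: [-0.0, 0.742, -0.671, -0.0]
force: [-0.4, -0.1, -0.9]
gripper_width: 0.294
```

{"fn": "servo_tool", "kwargs": {"moves": [[-0.2,[0,0,0],[0,0,0]],[0,[0,0,0],[0,0,0]],[0.2,[0,0,0],[0,0,0]],[0.5,[0,0,0],[0,0,0]],[1,[0,0,0],[0,0,0]],[1,[0,0,0],[0,0,0]],[1,[0,0,-1],[0,0,0]],[1,[0,0,-2.2],[0,0,0]],[1,[0,0,-2.2],[0,0,0]],[1,[0,0,-2.2],[0,0,0]]]}}

```text
clock: 12.9
ee_pos: [0.6441, -0.0185, 0.137]
tool_rot: [-0.0, 0.742, -0.671, -0.0]
force: [-1.1, -0.5, 1.3]
gripper_width: 0.998
```

```bash
python3 go.py .4345 .287 .13 -99.9; python3 - <<'E'
from rig import manip
import cv2,numpy as np
P=manip.camera_params("wrist")
im,d=manip.get_image("wrist");cv2.imwrite("pics/w6.png",cv2.resize(im[100:370,150:430],None,fx=2.2,fy=2.2));np.savez("w6.npz",im=im,d=d,**P)
P=manip.camera_params("top")
im,d=manip.get_image("top");cv2.imwrite("pics/t6.png",cv2.resize(im[120:300,120:460],None,fx=2.3,fy=2.3));np.savez("t6.npz",im=im,d=d,**P)
E
```

```text
t 12.9 p [ 0.6441 -0.0185  0.137 ] jaw -84.23 w 0.998 F [-1.1 -0.5  1.3] j6 1.33
shift [-10.83   5.93   0.24] turn [0.   0.01 3.13]
```

View pics/w6.png

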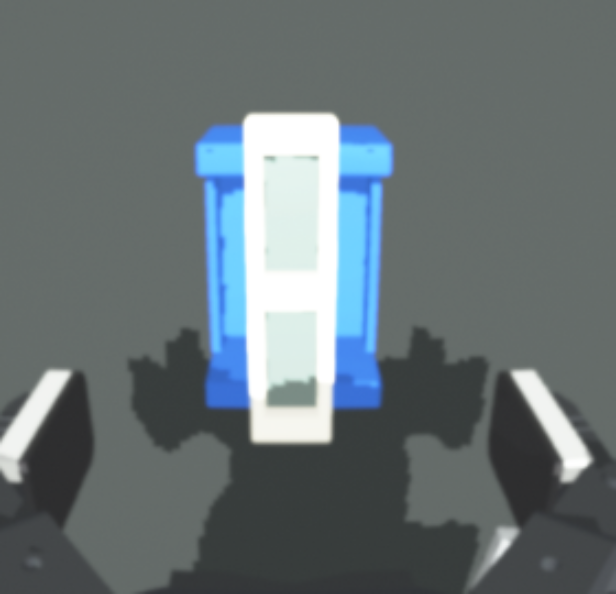

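View pics/t6.png

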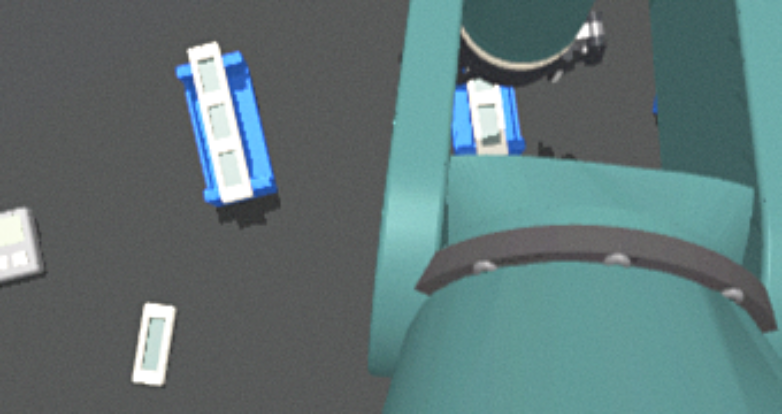

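```bash
cat > chk.py <<'E'
import numpy as np,cv2,sys
from h import world
def wworld(d,P):
    h,w=d.shape;f=h/2/np.tan(np.radians(float(P['vfov']))/2)
    v,u=np.mgrid[:h,:w];du=u-float(P['cx']);dv=v-float(P['cy']);r=np.hypot(du,dv)+1e-9;t=r/f
    k=np.tan(t)/r
    c=np.stack([du*k*d,dv*k*d,d],-1)
    R=cv2.Rodrigues(np.array(P['rvec'],float))[0]
    return (c-np.array(P['tvec']))@R
def rep(W,im,d,cx,cy,ang,bl,nm):
    hsv=cv2.cvtColor(im,cv2.COLOR_BGR2HSV)
    D=W[...,:2]-np.array([cx,cy]);a=np.radians(ang)
    X=D@[np.cos(a),np.sin(a)]*1000;Y=D@[-np.sin(a),np.cos(a)]*1000
    near=(d>0)&(abs(X)<90)&(abs(Y)<45)
    b=near&(hsv[...,1]>150)&(abs(hsv[...,0].astype(int)-108)<14)&(W[...,2]>.041)&(W[...,2]<.05)
    w=near&(hsv[...,1]<100)&(W[...,2]>.054)&(W[...,2]<.068)
    for n,m in(("stand",b),("bar",w)):
        if m.sum()<20:print(nm,n,m.sum());continue
        r=cv2.minAreaRect(np.stack([X[m],Y[m]],-1).astype(np.float32))
        print(nm,n,m.sum(),'X',np.percentile(X[m],[.5,99.5]).round(1),'Y',np.percentile(Y[m],[.5,99.5]).round(1),'z',np.percentile(W[...,2][m],[5,50,95]).round(4),'rect',np.round(r[0],1),np.round(r[1],1),round(r[2],1))
S={'long':(.6284,.216,12.6),'mid':(.6421,-.0185,5.8),'short':(.6573,-.2133,-13.9)}
E
python3 - <<'E'
from chk import *
z=np.load("w6.npz");W=wworld(z['d'],z);rep(W,z['im'],z['d'],*S['mid'],0,"mid/w")
z=np.load("t6.npz");W=world(z['d'],z);rep(W,z['im'],z['d'],*S['long'],0,"long/t")
E
```

```text
mid/w stand 686 X [-46.5  43.9] Y [-30.3  29.1] z [0.0419 0.0452 0.0464] rect [-1.5 -0.7] [91.1 59.7] 0.2
mid/w bar 3372 X [-51.7  52.7] Y [-12.6  13.2] z [0.0549 0.0593 0.0604] rect [0.3 0.4] [105.2  26. ] 0.2
long/t stand 120 X [-64.3  61.6] Y [-30.6  29.3] z [0.0425 0.0447 0.0469] rect [-1.4 -0.6] [ 59.8 126.2] 89.8
long/t bar 537 X [-69.6  69.7] Y [-13.5  12.7] z [0.0545 0.0584 0.0609] rect [ 0.4 -0.4] [ 26.3 140.5] 89.6
```

Measured against their stands, both placed bars are centred within 2 mm, square within 0.5°, and have their tops at about 59 mm. Next is the short holder. I'll raise the arm first so it clears the placed long bar.

{"fn": "servo_tool", "kwargs": {"moves": [[1,[0,0,-1.5],[0,0,0]],[1,[-1.5,1.8,-2],[0,0,0.5]],[1,[-3,3.6,-2],[0,0,1]],[1,[-4.6,5.2,-2],[0,0,1.6]],[1,[-6.4,5.93,-2],[0,0,2.2]],[1,[-8.2,5.93,-1.5],[0,0,2.7]],[1,[-10.0,5.93,-0.5],[0,0,3.1]],[1,[-10.83,5.93,0.2],[0,0,3.13]],[1,[-10.83,5.93,0.24],[0,0,3.13]],[1,[-10.83,5.93,0.24],[0,0,3.13]],[1,[-10.83,5.93,0.24],[0,0,3.13]]]}}

```text
clock: 14.38
ee_pos: [0.4344, 0.2861, 0.1301]
tool_rot: [-0.0, -0.643, 0.766, 0.001]
force: [-0.7, -0.3, -0.4]
gripper_width: 1.002
```

```bash
python3 go.py .4345 .287 .0245 -99.9; python3 - <<'E'
from rig import manip
import cv2
im,d=manip.get_image("wrist");cv2.imwrite("pics/w7.png",im)
E
```

```text
t 14.375 p [0.4344 0.2861 0.1301] jaw -99.95 w 1.002 F [-0.7 -0.3 -0.4] j6 2.19
shift [-0.03 -0.    3.52] turn [ 0.02  0.01 -0.01]
```

View pics/w7.png

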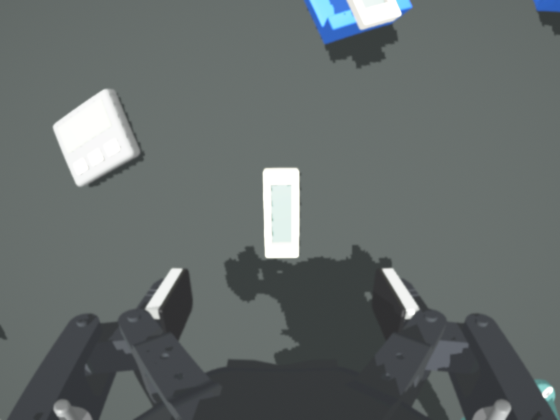

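The short bar is square and centred between the pads, at columns 263–300.

{"fn": "servo_tool", "kwargs": {"moves": [[1,[0,0,2],[0,0,0]],[1,[0,0,3.2],[0,0,0]],[1,[0,0,3.52],[0,0,0]],[1,[0,0,3.52],[0,0,0]],[-1,[0,0,3.52],[0,0,0]],[-1,[0,0,3.52],[0,0,0]],[-1,[0,0,3.52],[0,0,0]],[-1,[0,0,3.52],[0,0,0]],[-1,[0,0,3.52],[0,0,0]],[-1,[0,0,3.52],[0,0,0]],[-1,[0,0,3.52],[0,0,0]],[-1,[0,0,3.52],[0,0,0]]], "force": 30}}

```text
clock: 15.92
ee_pos: [0.4348, 0.2865, 0.0254]
tool_rot: [0.001, -0.643, 0.766, 0.001]
force: [-0.5, -0.3, 7.0]
gripper_width: 0.295
```

```bash
python3 go.py .4345 .287 .17 -99.9 .48 0 .17 -102 .6566 -.2135 .12 -103.9
```

```text
t 15.925 p [0.4348 0.2865 0.0254] jaw -99.94 w 0.295 F [-0.5 -0.3  7. ] j6 2.19
shift [-0.02  0.01 -4.82] turn [ 0.    0.02 -0.01]
shift [ 9.14 -3.13 -4.83] turn [0.   0.02 0.41]
shift [ 15.13 -10.16  -3.18] turn [0.   0.02 0.79]
```

{"fn": "servo_tool", "kwargs": {"moves": [[-1,[0,0,-1.6],[0,0,0]],[-1,[0,0,-3.4],[0,0,0]],[-1,[0,0,-4.8],[0,0,0]],[-1,[1.6,-0.55,-4.8],[0,0,0.1]],[-1,[3.2,-1.1,-4.8],[0,0,0.2]],[-1,[4.8,-1.65,-4.8],[0,0,0.3]],[-1,[6.4,-2.2,-4.8],[0,0,0.4]],[-1,[8.0,-2.8,-4.8],[0,0,0.4]],[-1,[9.4,-3.6,-4.8],[0,0,0.4]],[-1,[10.6,-5.0,-4.8],[0,0,0.5]],[-1,[11.8,-6.4,-4.8],[0,0,0.6]],[-1,[13.0,-7.8,-4.8],[0,0,0.7]],[-1,[14.2,-9.2,-4.4],[0,0,0.79]],[-1,[15.13,-10.16,-3.6],[0,0,0.79]],[-1,[15.13,-10.16,-3.18],[0,0,0.79]],[-1,[15.13,-10.16,-3.18],[0,0,0.79]],[-1,[15.13,-10.16,-3.18],[0,0,0.79]],[-1,[15.13,-10.16,-3.18],[0,0,0.79]]]}}

```text
clock: 18.18
ee_pos: [0.6567, -0.2126, 0.1212]
tool_rot: [0.001, -0.617, 0.787, 0.0]
force: [-0.4, 0.1, -0.1]
gripper_width: 0.292
```

```bash
python3 go.py .6565 -.2133 .0715 -103.9; python3 - <<'E'
from chk import *
from rig import manip
P=manip.camera_params("wrist")
im,d=manip.get_image("wrist");cv2.imwrite("pics/w8.png",im)
W=wworld(d,P)
# stand only, held bar has other height
rep(W,im,d,*S['short'],0)if 0 else rep(W,im,d,*S['short'],0,"short/w")
m=(d>0)&(im.min(2)>140)&(W[...,2]>.095)&(W[...,2]<.115);D=W[m][:,:2]-np.array(S['short'][:2]);a=np.radians(-13.9)
print('bar X',np.percentile(D@[np.cos(a),np.sin(a)],[1,99])*1000)
E
```

```text
t 18.175 p [ 0.6567 -0.2126  0.1212] jaw -103.85 w 0.292 F [-0.4  0.1 -0.1] j6 1.4
shift [0.03 0.   1.66] turn [-0.01  0.02  0.01]
short/w stand 432 X [-23.5  27.2] Y [-30.4  29.3] z [0.0414 0.0446 0.0462] rect [ 1.1 -0.5] [52.2 60. ] 0.2
short/w bar 0
bar X [-36.52238375  32.66957456]
```

View pics/w8.png

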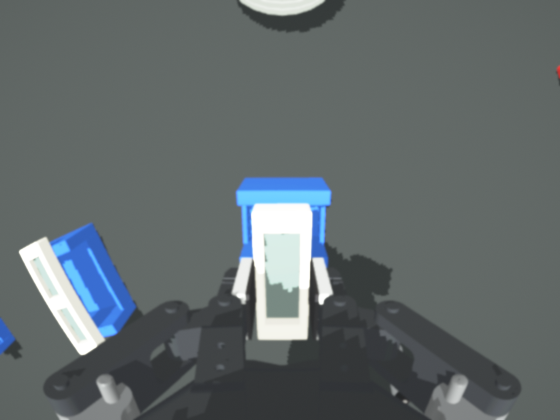

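The bar is aligned within about 1 mm. I'll lower it and let go.

{"fn": "servo_tool", "kwargs": {"moves": [[-1,[0,0,0.9],[0,0,0]],[-1,[0.02,0,1.5],[0,0,0]],[-1,[0.02,0,1.68],[0,0,0]],[-1,[0.02,0,1.68],[0,0,0]],[-1,[0.02,0,1.68],[0,0,0]],[-1,[0.02,0,1.68],[0,0,0]]]}}

```text
clock: 18.98
ee_pos: [0.6569, -0.2134, 0.071]
tool_rot: [0.001, -0.617, 0.787, -0.0]
force: [0.1, -0.1, 0.0]
gripper_width: 0.294
```

{"fn": "servo_tool", "kwargs": {"moves": [[-0.2,[0,0,0],[0,0,0]],[0,[0,0,0],[0,0,0]],[0.2,[0,0,0],[0,0,0]],[0.5,[0,0,0],[0,0,0]],[1,[0,0,0],[0,0,0]],[1,[0,0,0],[0,0,0]],[1,[0,0,-1],[0,0,0]],[1,[0,0,-2.5],[0,0,0]],[1,[0,0,-3],[0,0,0]],[1,[0,0,-3],[0,0,0]]]}}

```text
clock: 20.23
ee_pos: [0.6574, -0.2137, 0.1621]
tool_rot: [0.002, -0.617, 0.787, -0.001]
force: [1.0, 0.4, -0.4]
gripper_width: 0.999
```

```bash
python3 go.py .45 -.42 .25 -103.9; python3 - <<'E'
from chk import *
from rig import manip
P=manip.camera_params("wrist")
im,d=manip.get_image("wrist");cv2.imwrite("pics/w9.png",im)
rep(wworld(d,P),im,d,*S['short'],0,"short/w")
E
```

```text
t 20.225 p [ 0.6574 -0.2137  0.1621] jaw -103.84 w 0.999 F [ 1.   0.4 -0.4] j6 1.4
shift [ 8.33  5.06 -2.96] turn [-0.04  0.01  0.01]
short/w stand 228 X [-28.   27.2] Y [-30.3  28.5] z [0.0413 0.0446 0.0464] rect [-0.4 -0.9] [55. 59.] 0.3
short/w bar 1860 X [-37.   32.5] Y [-12.8  13.1] z [0.0546 0.0593 0.0605] rect [-2.5  0.2] [70.2 25.6] 0.7
```

View pics/w9.png

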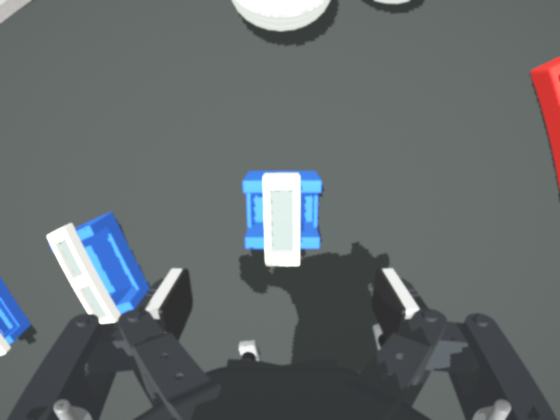

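It rests flat and bridges the gap, about 2 mm off along the gap. I'll retreat and check all three with the top camera.

{"fn": "servo_tool", "kwargs": {"moves": [[1,[0,0,-1.5],[0,0,0]],[1,[0,0,-3],[0,0,0]],[1,[2,1.2,-3],[0,0,0]],[1,[4,2.5,-3],[0,0,0]],[1,[6,3.8,-3],[0,0,0]],[1,[8.3,5,-3],[0,0,0]],[1,[9.5,8,-3],[0,0,0]],[1,[10.5,10,-3],[0,0,0]],[1,[10.5,10,-3],[0,0,0]],[1,[10.5,10,-3],[0,0,0]],[1,[10.5,10,-3],[0,0,0]]]}}

```text
clock: 21.65
ee_pos: [0.289, -0.447, 0.2485]
tool_rot: [0.001, -0.616, 0.788, 0.001]
force: [0.4, -0.0, 0.2]
gripper_width: 0.997
```

```bash
python3 go.py; python3 - <<'E'
from chk import *
from rig import manip
for n in("top","scene"):
    P=manip.camera_params(n)
    im,d=manip.get_image(n);cv2.imwrite(f"pics/{n}9.png",im)
    np.savez(n+"0.npz",im=im,d=d,**P)
    for k in S: rep(world(d,P),im,d,*S[k],0,k+"/"+n)
E
python3 seg.py | grep white
```

```text
t 21.65 p [ 0.289  -0.447   0.2485] jaw -103.96 w 0.997 F [ 0.4 -0.   0.2] j6 0.69
long/top stand 146 X [-64.2  62.2] Y [-30.4  28.9] z [0.042  0.0446 0.0467] rect [-1.1 -0.6] [ 59.4 127.1] 89.7
long/top bar 548 X [-69.4  69.8] Y [-13.5  12.6] z [0.0544 0.0585 0.061 ] rect [ 0.4 -0.3] [ 26.4 140.2] 89.6
mid/top stand 149 X [-46.8  44.4] Y [-30.8  28.6] z [0.0421 0.0445 0.0468] rect [-1.2 -1. ] [91.5 59.6] 0.1
mid/top bar 409 X [-51.7  53.1] Y [-13.1  12.6] z [0.0543 0.0583 0.0608] rect [ 0.8 -0.3] [ 26.1 105.4] 89.8
short/top stand 152 X [-28.6  27.2] Y [-30.3  29.3] z [0.0419 0.0446 0.0467] rect [-0.4 -0.4] [60.  56.7] 89.5
short/top bar 291 X [-37.1  32.7] Y [-13.5  12.8] z [0.0546 0.0581 0.0606] rect [-2.2 -0.3] [70.4 26.5] 0.0
long/scene stand 109 X [-63.3  64.4] Y [-29.   30.5] z [0.0417 0.0448 0.0478] rect [0.3 1.2] [ 60.3 128.6] 89.1
long/scene bar 552 X [-68.3  72.1] Y [-13.5  13.9] z [0.0544 0.0585 0.0614] rect [1.2 0.3] [144.   28.2] 0.0
mid/scene stand 65 X [-46.4  47. ] Y [-30.5  30.5] z [0.0419 0.0447 0.0468] rect [-0.2 -0. ] [61.9 94.2] 89.6
mid/scene bar 324 X [-50.5  
[... 726 characters left out ...]
9.1 114.6] ang 84.8 z [0.009  0.0122 0.0248]
white px [463. 252.] n 390 c [ 455.8 -288.4] sz [84.8 19.6] ang 4.7 z [0.0089 0.0125 0.025 ]
white px [219. 158.] n 158 c [ 457.6 -287.4] sz [84.6 24.7] ang 4.6 z [0.0091 0.0138 0.0253]
white px [257. 183.] n 249 c [ 458.6 -130.2] sz [ 23.4 116.2] ang 85.1 z [0.0091 0.0127 0.0246]
white px [ 66. 209.] n 404 c [ 861.1 -360.7] sz [90.7 84.3] ang 19.3 z [0.0258 0.0286 0.0299]
white px [ 96. 235.] n 214 c [ 858.1 -235.2] sz [45.7 89.3] ang 72.1 z [0.0158 0.0233 0.0291]
white px [425. 321.] n 861 c [527.5 430.5] sz [64.3 66.5] ang 10.1 z [0.0155 0.0187 0.0214]
white px [224. 334.] n 387 c [828.5 180.3] sz [ 14.7 135.4] ang 28.4 z [0.0077 0.0111 0.0145]
```

View pics/top9.png

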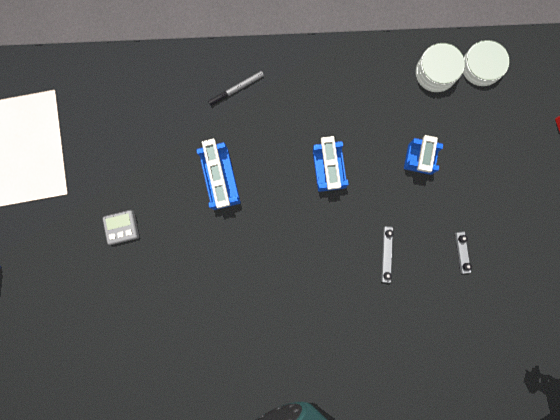

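All three bars are flat, centred within about 2 mm and square. The clamps and timer haven't moved, and the arm is clear.

```bash
python3 -c "
from rig import manip
print(manip.close_job())"
```

```text
the job is handed in; nothing more can be done
None
```

I placed the long, middle and short holders, in that order, each on the stand of its own size, and released each before fetching the next. I handed the job in with the clock at about 22 s.

**Position:** In the last top-camera check all three lie flat, with their tops at about 59 mm. They are square to their stands within about 0.5°. Their centres are off the mid-gap along it by about 1.5 mm (long), 2 mm (mid) and 2 mm (short), so every end overhangs by roughly 5–9 mm. Across the stands they are within 1 mm.

**Where checks disagreed:** The scene camera is noisier and differs from the top camera by 1–2 mm. It saw only part of the short stand and gave no usable centre for it. Neither camera contradicts the placements.

**Bystanders:** The timer and both clamp bars measured the same as at the start, to within noise.

**Forces:** Readings taken between moves reached about 8 N at the wrist, while gripping. I did not see the force during moves.

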